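Rebuild a shredder's cutter stack with alternating tabs and lock it

ROBOT

A 6-joint arm with a two-finger parallel gripper is mounted at the origin on the work surface. World frame = base frame: x ahead of the robot, y to its left, z up, the work surface at z = 0. Lengths are in m, angles in rad, forces in N, time in s.
With the tool pointing down it reaches from about 0.35 to 0.975 m from the base axis. Payload 4.9 kg.
Tool frame: the origin (TCP) lies midway between the tips of the shut fingers; the grasp point (between the pads) lies 19 mm behind it; z points along the fingers, y is the line along which they close (so a half turn about z gives the same grasp; the last joint's range is limited). The gripper opens to 85 mm and grips with 20 to 120 N. Pads are 22 mm wide; open, the fingers measure 114 mm over their backs; the gripper's body (76 mm by 85 mm) begins 54 mm behind the grasp point. The pads swing forward as they close: fully open they stand 13 mm farther back than shut.
Start: joints at [-1.225, 0.053, 1.613, -0, 1.476, -0.119], TCP at [0.28, -0.559, 0.231] pointing down, gripper open.
Joint ranges: [-3.01, 3.01], [-1.01, 2.22], [0.06, 2.58], [-1.02, 4.17], [0.09, 2.62], [-3.14, 3.14]. Speed limits (rad/s): [2.57, 2.57, 3.14, 3.14, 3.14, 3.14].

INTERFACE

Orientations are given as a rotation vector (axis times angle).
In Python, from station import telemetry, optics, ctrl gives the robot as it stands.
- The arm moves only by the shell command python3 -m pendant 'ROWS' [FORCE]. ROWS is JSON, one flat list of numbers, 7 for each row, row after row: the turn, a rotation vector about the tool's x, y, z as a fraction of full scale, then the shift along the tool's x, y, z as a fraction of full scale, then the opening, from 0 (shut) to 1 (fully open). In form: [ax, ay, az, tx, ty, tz, fingers, ax, ay, az, tx, ty, tz, fingers, ...]. A call has 1 to 12 rows; each row is the pose to reach, as a shift and turn from the pose commanded when the call began, along the tool's axes at that moment; what a row does not reach only later rows make up. Full scale, the value 1, is 300 mm for a shift and 30 degrees for a turn. A row lasts 1/8 s, in which the tool goes at most 62.5 mm and 10.7 degrees, less where a joint would pass 70% of its speed; a pose out of reach is approached as far as the arm can. A call with a number of a shift or a turn outside -1 to 1 is refused whole. A call with a gripper value outside its range is refused whole. The fingers move at their own pace and stop on an object; FORCE is the grip in N (left out, the last holds). Time passes only in rows, so rows that repeat a pose let the fingers close. It gives the time, the measured TCP pose, the force, the opening and the grip force at its end, in the units of the state.
- telemetry.get_obs(): the state, without advancing time (a new reading comes with each control period).
- optics.get_image(name): name is "scene" or "top" or "wrist"; returns a dict with "image" (420x560x3 uint8, red, green, blue), "depth" (420x560 float32, m along the optical axis (not along the pixel's ray), 0 where there is no reading), "fx", "fy", "cx", "cy" (pixels), "rvec" (rotation vector, rad) and "tvec" (3), from world to camera coordinates, as OpenCV has them. Camera axes: x right, y down, z forward; pixel columns grow to the right and rows downward; lengths in m; the calibration is good to about 2 mm. A picture is of the moment at which its call begins.
- ctrl.finish_job(): hands the job in; it is judged then, once.
The state is a dict: "t": time; "q": joint angles; "dq": joint speeds; "effort": joint torques, N m; "tool_pos": TCP position; "tool_rot": TCP orientation; "contact_force": force on the tool from outside, world axes, zero at the start; "wrist_torque": the same for the moment, N m; "opening": finger opening in m; "grip_force": force on a finger pad.
Only numpy, scipy, OpenCV 4.12 (cv2) and the standard library are available. Lean on these libraries where they do the work, as an engineer would, in place of code of your own. Each camera call takes 0.05 s, during which the arm holds its last target. There are 200 camera calls.

TASK

Rebuild the shredder's cutter stack on the splined hub, whose fixed bottom plate already points its blue tab to one side: first fit the orange-tabbed plate with its tab on the opposite side, then the blue-tabbed plate with its tab back over the bottom blue tab, each lowered onto the hub (not dropped) until it lies flat and fully home. Then push the red keeper fork in over the stack all the way to its stop. Leave the tools and other things on the table where they are.

Things in the scene. Friction and masses are not known exactly. Their poses are not given: they have to be found in the camera images.
- orange_ring (a point): orange-tabbed plate: centre of its steel ring, on the underside (z = 0 lying on the table). x points along the tab, z up. Ring 8 mm thick, 90 mm over its outer teeth (body 80), hole 52 mm across with 4 inner teeth 10 mm wide that reach in to radius 20 mm, at 45, 135, 225 and 315 degrees from the tab.
- orange_rib (a point): orange plate: where to grip the upright orange rib, across y: 66 mm from the ring's centre along the tab (x), 33 mm above the underside. Axes as orange_ring. The rib is 12 mm thick (y), 40 mm high above the tab (top 48 mm above the underside) and runs from 50 to 96 mm from the ring's centre.
- orange_plate: the orange-tabbed plate as a whole, about 0.22 kg; origin and axes as orange_ring. Its flat orange tab, 40 mm wide and 8 mm thick, runs along +x to 104 mm from the ring's centre and carries the rib. Lopsided: it balances about 24 mm from the ring's centre along the tab.
- blue_ring (a point): blue-tabbed plate: centre of its steel ring, on the underside (z = 0 lying on the table). x points along the tab, z up. Ring 8 mm thick, 90 mm over its outer teeth (body 80), hole 52 mm across with 4 inner teeth 10 mm wide that reach in to radius 20 mm, at 45, 135, 225 and 315 degrees from the tab.
- blue_rib (a point): blue plate: where to grip the upright blue rib, across y: 66 mm from the ring's centre along the tab (x), 33 mm above the underside. Axes as blue_ring. The rib is 12 mm thick (y), 40 mm high above the tab (top 48 mm above the underside) and runs from 50 to 96 mm from the ring's centre.
- blue_plate: the blue-tabbed plate as a whole, about 0.22 kg; origin and axes as blue_ring. Its flat blue tab, 40 mm wide and 8 mm thick, runs along +x to 104 mm from the ring's centre and carries the rib. Lopsided: it balances about 24 mm from the ring's centre along the tab.
- hub_seat (a point): on the hub's axis at the top face of the fixed bottom plate, 22 mm above the table: the orange plate's underside must rest here, the blue one's 8 mm higher. z up, x the way the keeper is pushed home, y along the bottom plate's fixed flat blue tab (40 mm wide, to 104 mm from the axis): so the orange tab must point along -y, the blue tab along +y.
- hub_top (a point): tip of the hub's pilot, 34 mm above hub_seat. Steel hub: core radius 18 mm with 4 ribs along +x, -x, +y, -y (13 mm wide, to radius 24 mm) up to 15 mm above hub_seat, then a cone to the pilot, radius 10 mm. The plates' inner teeth go between the ribs, with about 2 mm play sideways and 8 degrees in turn.
- cradle: dark steel cradle, fixed; its place and yaw vary. Origin on the table under the hub, axes as hub_seat. Base 14 mm thick, x -168 to 65 mm, y -60 to 60 mm; two keeper rails at y = +-44 mm, x -163 to -56 mm, reach 48 mm above the table.
- keeper (a joint): slide of the red keeper fork along hub_seat's +x: 0 m drawn back, 0.080 m home at its stop, the fork over the stack on both sides of the pilot. Starts between 0 and 0.012. About 3 N of friction; stays where left. The fork, 70 mm wide, runs 42 to 50 mm above the table; a plate well short of home is in its way.
- keeper_paddle (a point): centre of the rear face (looks along -x) of the keeper's upright red paddle, 60 mm wide, 10 mm thick, from 49 to 93 mm above the table; this point is 75 mm above the table. Push this face towards +x. With the keeper home it lies 67 mm behind the hub's axis.
- screwdriver: a screwdriver lying at the right, bystander; leave it alone. Origin: its underside's centre
- wrench: a steel wrench lying beyond the cradle, bystander; leave it alone. Origin: its underside's centre
- brush: a paint brush lying at the left, bystander; leave it alone. Origin: its underside's centre
- glue: a white glue bottle, 56 mm across and 110 mm tall, with an orange cap, standing behind the left work area, bystander; leave it alone. Origin: its underside's centre
- paintjar: a green paint jar, 68 mm across and 85 mm tall, standing behind the right work area, bystander; leave it alone. Origin: its underside's centre
- tape: a cardboard ring (empty tape core), 100 mm across and 30 mm tall, at the right, bystander; leave it alone. Origin: its underside's centre
- worn_disc: a worn dark toothed disc without tab, 90 mm across and 8 mm thick, lying beyond the cradle, bystander: not to be used; leave it alone. Origin: its underside's centre

How it is judged:
On the way, in this order (a step that is already met when the one before it is completed fails the run):
1. the orange plate lies home on the bottom plate, tab opposite the bottom blue tab, let go (horizontal distance between orange_ring and hub_seat below 0.006 m and z of orange_ring in the frame of hub_seat between -0.004 and 0.0035 m and angle between orange_ring's own z axis and vertical below 0.07 rad and y of orange_rib in the frame of hub_seat below -0.055 m and contact force between the fingers and orange_plate below 0.1 N), for 0.2 s.
2. the blue plate lies home on the orange one, tab over the bottom blue tab, let go (horizontal distance between each of orange_ring, blue_ring and hub_seat below 0.006 m and z of orange_ring in the frame of hub_seat between -0.004 and 0.0035 m and angle between each of orange_ring, blue_ring's own z axis and vertical below 0.07 rad and y of orange_rib in the frame of hub_seat below -0.055 m and z of blue_ring in the frame of hub_seat between 0.004 and 0.0115 m and y of blue_rib in the frame of hub_seat above 0.055 m and contact force between the fingers and blue_plate below 0.1 N), for 0.2 s.
3. the keeper is pushed home over the stack (value of joint keeper above 0.075 m), for 0.2 s.
At the end, for the whole second after the job is handed in: Both rings flat (4 degrees) on the hub, within 6 mm of its axis; orange home on the bottom plate, blue home on orange (heights within 3.5 mm); orange tab opposite the bottom blue tab, blue tab over it (about 30 degrees), both at rest; keeper within 5 mm of its stop (horizontal distance between each of orange_ring, blue_ring and hub_seat below 0.006 m and z of orange_ring in the frame of hub_seat between -0.004 and 0.0035 m and angle between each of orange_ring, blue_ring's own z axis and vertical below 0.07 rad and y of orange_rib in the frame of hub_seat below -0.055 m and z of blue_ring in the frame of hub_seat between 0.004 and 0.0115 m and y of blue_rib in the frame of hub_seat above 0.055 m and value of joint keeper above 0.075 m and linear speed of each of orange_plate, blue_plate below 0.02 m/s); the robot touches nothing.
It fails at once if the orange plate is let go and falls onto the hub from more than about 30 mm above its place (horizontal distance between orange_ring and hub_seat below 0.06 m and z of orange_ring in the frame of hub_seat above 0.025 m and contact force between the fingers and orange_plate below 0.02 N and linear speed of orange_plate above 0.3 m/s).
It fails at once if the blue plate is let go and falls onto the hub from more than about 30 mm above its place (horizontal distance between blue_ring and hub_seat below 0.06 m and z of blue_ring in the frame of hub_seat above 0.033 m and contact force between the fingers and blue_plate below 0.02 N and linear speed of blue_plate above 0.3 m/s).
It fails at once if a bystander is moved more than 30 mm (distance of any of screwdriver, wrench, brush, glue, paintjar, tape, worn_disc from where it was at the start of the episode above 0.03 m).
It also fails if it takes over 72 s, if anything falls off the work surface, if the arm or the gripper's body presses on something with over 40 N, if the wrist force passes 120 N, or if a joint passes its speed limit or range.

## Working session

There is one attempt and no reset: what is moved stays moved. The work goes in short steps, Python scripts to look and compute and a shell command to move; the robot and the scene stay as the last step left them, time stands still between calls to the robot, and variables do not carry over. Pictures are saved under pics/ and viewed, at most 10 in all, crops included, and the job is handed in when it is done.

```bash
ls; mkdir -p pics; python3 - <<'E'
from station import telemetry, optics
import cv2,numpy as np
o=telemetry.get_obs();print(o)
for n in("top","scene"):
    d=optics.get_image(n);cv2.imwrite(f"pics/{n}0.png",d["image"][:,:,::-1]);np.savez(f"{n}0.npz",**d)
    print(n,d["fx"],d["fy"],d["cx"],d["cy"],d["rvec"],d["tvec"])
E
```

```text
pics
{'t': 0.0, 'q': array([-1.22498188e+00,  5.33769641e-02,  1.61431061e+00,  2.03269942e-05,
        1.47601072e+00, -1.18982186e-01]), 'dq': array([ 0.000188  , -0.00158558, -0.00070768, -0.00032567, -0.00063392,
       -0.00065892]), 'effort': array([-2.74629499e-03, -3.93690312e+01, -3.70174670e+01, -2.04203338e-04,
        7.12171241e-03,  4.56945884e-06]), 'tool_pos': array([ 0.27995008, -0.55808828,  0.23004064]), 'tool_rot': array([-3.05509928e+00, -7.23061234e-01,  3.42516159e-04]), 'contact_force': array([-0.4407865 , -0.33181795,  0.28381472]), 'wrist_torque': array([0.05299823, 0.030195  , 0.00501232]), 'grip_force': 0.0, 'opening': 0.08537651954722388}
top 453.8754260163967 453.8754260163967 275.9738453955706 205.94408488926055 [ 2.18120601 -2.14186211  0.11610696] [-0.03898108  0.59914461  1.41977486]
scene 417.02467825883326 417.02467825883326 271.8476788073341 210.754405010054 [ 1.26571097  2.34906308 -0.84532425] [ 0.34113046 -0.33015676  1.73139399]
```

View pics/top0.png

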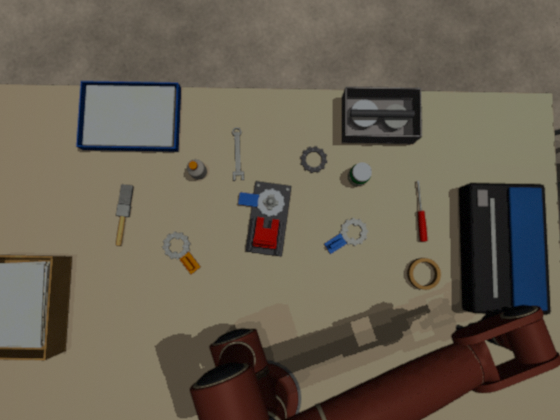

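View pics/scene0.png

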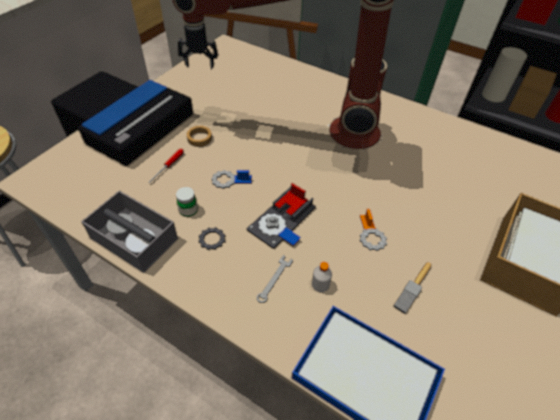

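The top view shows the orange ring at (177,245) with its tab at (190,262), and the blue ring at (353,232) with its tab at (336,243). The hub is at (270,202) with its blue tab to the left at (248,200), and the red paddle is at (266,233). The scene view agrees.

```bash
cat > h.py <<'E'
import numpy as np,cv2
from scipy.spatial.transform import Rotation as R
def ray(d,px,z):
    Rm=cv2.Rodrigues(np.array(d["rvec"],float))[0];C=-Rm.T@np.array(d["tvec"],float)
    px=np.atleast_2d(px).astype(float)
    v=np.c_[(px[:,0]-d["cx"])/d["fx"],(px[:,1]-d["cy"])/d["fy"],np.ones(len(px))]@Rm
    return C+v*((z-C[2])/v[:,2])[:,None]
def blobs(m,amin=15):
    n,l,s,c=cv2.connectedComponentsWithStats(m.astype(np.uint8))
    return [(s[i,4],c[i],l==i) for i in range(1,n) if s[i,4]>=amin]
def hsv(d): return cv2.cvtColor(d["image"],cv2.COLOR_RGB2HSV)
def mask(d,col):
    h,s,v=cv2.split(hsv(d))
    if col=="orange": return (h>6)&(h<19)&(s>190)&(v>60)
    if col=="blue": return (h>100)&(h<125)&(s>150)&(v>40)
    if col=="red": return ((h<5)|(h>174))&(s>180)&(v>60)
    if col=="grey": return (s<45)&(v>90)
    if col=="dark": return (s<80)&(v<90)
def pts(m): return np.argwhere(m)[:,::-1]
def tool(o): return R.from_rotvec(o["tool_rot"])
E
python3 - <<'E'
from h import *
d=dict(np.load("top0.npz"))
for c in("orange","blue","red","grey"):
    for a,p,m in blobs(mask(d,c)):
        if 100<p[0]<440 and 130<p[1]<300: 
            (x,y),(w,hh),t=cv2.minAreaRect(pts(m).astype(np.int32)); print(c,a,p.round(1),ray(d,p,.008)[0].round(4),(round(x,1),round(y,1),round(w,1),round(hh,1)))
print(ray(d,[[177,245],[190,262],[270,202],[266,233],[353,232],[336,243]],.01).round(3))
E
```

```text
orange 45 [192.6 165.2] [0.7328 0.2493 0.008 ] (192.8, 165.3, 7.1, 6.4)
orange 166 [188.9 262.6] [0.4144 0.2487 0.008 ] (189.5, 262.7, 18.6, 11.6)
blue 213 [248.2 199.2] [0.6232 0.063  0.008 ] (248.1, 198.9, 18.2, 12.2)
blue 201 [335.  243.1] [ 0.4852 -0.2205  0.008 ] (335.0, 243.2, 10.8, 18.6)
red 189 [422.2 226. ] [ 0.5459 -0.5026  0.008 ] (422.1, 225.6, 29.5, 6.5)
red 602 [265.6 234.1] [0.5104 0.004  0.008 ] (265.7, 232.6, 23.8, 29.4)
grey 332 [237.2 154.9] [0.7698 0.103  0.008 ] (236.5, 153.2, 52.4, 11.9)
grey 93 [198.7 167.5] [0.7254 0.2289 0.008 ] (198.0, 166.9, 10.2, 15.1)
grey 299 [362.2 171.1] [ 0.7229 -0.3089  0.008 ] (362.0, 171.0, 18.0, 18.0)
grey 64 [419.2 193.8] [ 0.6509 -0.4948  0.008 ] (419.2, 194.5, 29.3, 2.3)
grey 517 [270.8 201.9] [ 0.6155 -0.0109  0.008 ] (271.0, 201.5, 27.0, 26.0)
grey 132 [122.  209.7] [0.5813 0.4738 0.008 ] (122.1, 209.1, 12.0, 12.4)
grey 448 [353.6 232. ] [ 0.5223 -0.2805  0.008 ] (346.2, 233.8, 27.8, 44.0)
grey 404 [175.6 244.7] [0.4709 0.2938 0.008 ] (175.5, 244.3, 25.4, 28.4)
[[ 0.47   0.289  0.01 ]
 [ 0.416  0.245  0.01 ]
 [ 0.615 -0.008  0.01 ]
 [ 0.514  0.003  0.01 ]
 [ 0.522 -0.278  0.01 ]
 [ 0.486 -0.224  0.01 ]]
```

```bash
cat >> h.py <<'E'
def goal(p,yaw,o=None):
    """rows' numbers to reach TCP p, tool down with tool-x at yaw(deg)"""
    from station import telemetry
    o=o or telemetry.get_obs();T=tool(o)
    a=np.radians(yaw);W=R.from_matrix(np.c_[[np.cos(a),np.sin(a),0],[np.sin(a),-np.cos(a),0],[0,0,-1]])
    return np.r_[(T.inv()*W).as_rotvec()/np.radians(30),T.inv().apply(np.array(p)-o["tool_pos"])/.3].round(4)
E
python3 - <<'E'
from h import *
from station import telemetry,optics
o=telemetry.get_obs();d=optics.get_image("wrist")
Rm=cv2.Rodrigues(d["rvec"])[0];C=-Rm.T@d["tvec"];T=tool(o)
print(T.as_matrix().round(3));print("cam in tool",T.inv().apply(C-o["tool_pos"]).round(4),(T.as_matrix().T@Rm.T).round(3),d["fx"],d["cx"],d["cy"])
print(goal([.45,-.3,.25],26.6),goal([.5,0,.25],26.6))
E
```

```text
[[ 0.894  0.448 -0.001]
 [ 0.448 -0.894  0.002]
 [ 0.    -0.002 -1.   ]]
cam in tool [ 0.0687 -0.0009 -0.1425] [[-0.    -0.963 -0.271]
 [ 1.     0.    -0.001]
 [ 0.001 -0.271  0.963]] 327.34759458846725 278.26862097462214 213.33542572402752
[-3.000e-03 -3.000e-04  1.000e-03  8.925e-01 -5.156e-01 -6.460e-02] [-3.0000e-03 -3.0000e-04  1.0000e-03  1.4897e+00 -1.3348e+00 -6.3200e-02]
```

```bash
python3 -m pendant '[0,0,-0.1,0.15,-0.09,0.02,1, 0,0,-0.2,0.4,-0.23,0.05,1, 0,0,-0.3,0.65,-0.38,0.07,1, 0,0,-0.35,0.85,-0.5,0.1,1, 0,0,-0.35,0.99,-0.575,0.1,1, 0,0,-0.35,0.99,-0.575,0.1,1, 0,0,-0.35,0.99,-0.575,0.1,1, 0,0,-0.35,0.99,-0.575,0.1,1]'
python3 - <<'E'
from h import *
from station import telemetry,optics
d=optics.get_image("wrist");np.savez("wb.npz",**d);cv2.imwrite("pics/wb.png",d["image"][:,:,::-1])
o=telemetry.get_obs();print(o["t"],o["tool_pos"],goal([.6,-.03,.2],37))
E
```

```text
t: 1.15
tool_pos: [0.468, -0.2716, 0.2011]
tool_rot: [2.978, 1.0, -0.001]
contact_force: [-0.3, -0.7, -0.4]
opening: 0.0851
grip_force: 0.0
1.2 [ 0.46785658 -0.27209481  0.20122162] [-1.000e-04  8.000e-04  2.600e-03  8.379e-01 -3.783e-01  3.700e-03]
```

View pics/wb.png

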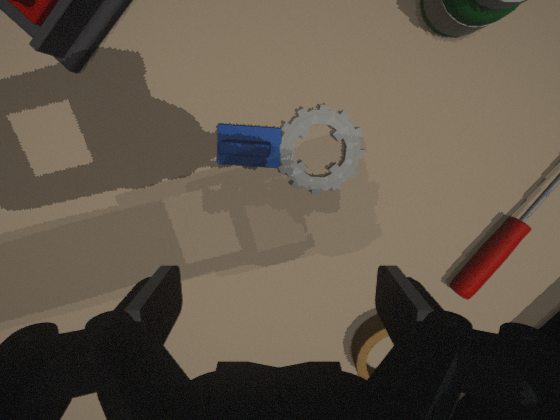

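The wrist view shows the blue ring centred at about (320,148), with its tab and rib to its left around (245,146).

```bash
cat >> h.py <<'E'
def cloud(d):
    Rm=cv2.Rodrigues(np.array(d["rvec"],float))[0]
    v,u=np.mgrid[:420,:560];z=d["depth"]
    P=np.stack([(u-d["cx"])/d["fx"]*z,(v-d["cy"])/d["fy"]*z,z],-1)-np.array(d["tvec"],float)
    P=P@Rm;P[z<=0]=np.nan;return P
def plate(d,col,z0=.008,near=None):
    P=cloud(d);M=mask(d,col)
    if near is not None: M&=np.hypot(P[...,0]-near[0],P[...,1]-near[1])<.16
    b=max(blobs(M),key=lambda b:b[0]);c=P[b[2]];print("blob",b[0],b[1].round(1))
    rib=c[c[:,2]>z0+.03];rt=rib[rib[:,2]>np.nanpercentile(rib[:,2],60)]if len(rib)else c
    print("rib z",np.nanpercentile(rib[:,2],[5,50,95]).round(4)if len(rib)else None,"flat z",np.nanmedian(c[c[:,2]<z0+.01][:,2]))
    bc=np.nanmean(c,0)[:2]
    g=mask(d,"grey")&(np.abs(P[...,2]-z0)<.006)&(np.hypot(P[...,0]-bc[0],P[...,1]-bc[1])<.14)
    g=max(blobs(g),key=lambda b:b[0]);q=ray(d,pts(g[2]),z0)[:,:2].astype(np.float32)
    (x,y),r=cv2.minEnclosingCircle(q);print("ring",g[0],g[1].round(1),(round(x,4),round(y,4)),"r",round(r,4))
    # rect of rib top
    A=(cv2.minAreaRect(rt[:,:2].astype(np.float32)*1000));print("rib rect mm",np.round(A[0],1),np.round(A[1],1),A[2])
    rc=np.nanmedian(rt[:,:2],0);f=c[c[:,2]<z0+.012][:,:2];
    print("yaw by rib",np.degrees(np.arctan2(*(rc-[x,y])[::-1])),"by blob",np.degrees(np.arctan2(*(np.nanmean(f,0)-[x,y])[::-1])),"rib dist",np.hypot(*(rc-[x,y])))
    return np.array([x,y]),rc
E
python3 - <<'E'
from h import *
d=dict(np.load("wb.npz"));plate(d,"blue",near=(.5,-.25))
d=dict(np.load("top0.npz"));plate(d,"blue",near=(.5,-.25));plate(d,"orange",near=(.44,.27))
E
python3 -m pendant '[0,0,0,0.2,-0.09,0,1, 0,0,0,0.4,-0.18,0,1, 0,0,0,0.6,-0.27,0,1, 0,0,0,0.75,-0.34,0,1, 0,0,0,0.84,-0.38,0,1, 0,0,0,0.84,-0.38,0,1, 0,0,0,0.84,-0.38,0,1]'
python3 - <<'E'
from h import *
from station import telemetry,optics
d=optics.get_image("wrist");np.savez("wh.npz",**d);cv2.imwrite("pics/wh.png",d["image"][:,:,::-1])
o=telemetry.get_obs();print(o["t"],o["tool_pos"],goal([.44,.25,.2],37))
E
```

```text
blob 856 [256.2 136.9]
rib z None flat z 0.00799733239325658
ring 3703 [320.5 148.9] (0.5245, -0.2799) r 0.0452
rib rect mm [ 485.3 -219.3] [38.3 62.2] 32.95299530029297
yaw by rib 115.37621729727276 by blob 115.02837331823535 rib dist 0.0632016411408409
blob 201 [335.  243.1]
rib z [0.043  0.049  0.0531] flat z 0.009261159704997156
ring 356 [353.9 231. ] (0.5246, -0.2808) r 0.0467
rib rect mm [ 485.7 -218.1] [11.2 42.9] 34.3739013671875
yaw by rib 122.19663869873733 by blob 123.27707022196051 rib dist 0.08126835648175072
blob 166 [188.9 262.6]
rib z [0.0397 0.0481 0.0531] flat z 0.009237080855512196
ring 347 [175.5 244.7] (0.4697, 0.2931) r 0.0451
rib rect mm [414.7 247.2] [42.8 11.3] 37.50120544433594
yaw by rib -140.8792630618942 by blob -139.3708333684454 rib dist 0.06642280524603626
t: 2.08
tool_pos: [0.6001, -0.03, 0.2011]
tool_rot: [2.979, 0.998, -0.001]
contact_force: [0.4, -0.6, 0.3]
opening: 0.085
grip_force: 0.0
2.125 [ 0.60001868 -0.03006467  0.20120489] [ 1.0000e-04  9.0000e-04  0.0000e+00  1.3580e-01 -1.0666e+00  3.9000e-03]
```

View pics/wh.png

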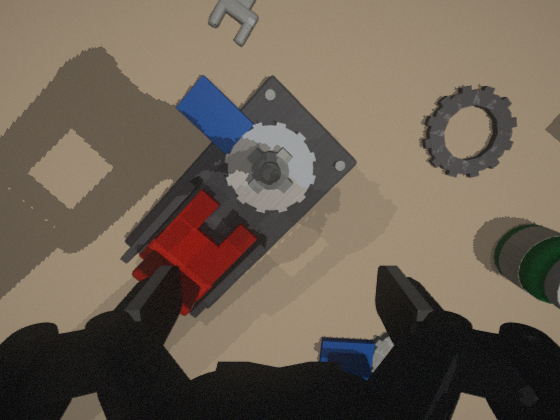

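The hub view shows the bottom ring at about (270,168) with its pilot in the centre. The blue tab points to the upper left around (215,110). The red keeper is at lower left around (195,255).

```bash
cat > hub.py <<'E'
from h import *
def hub(d):
    P=cloud(d);near=np.hypot(P[...,0]-.615,P[...,1]+.01)<.06
    h=P[near&(P[...,2]>.048)];h=h[np.hypot(h[:,0]-.615,h[:,1]+.01)<.03]
    print("pilot",len(h),cv2.minEnclosingCircle(h[:,:2].astype(np.float32)),np.nanmedian(h,0).round(4),np.nanpercentile(h[:,2],95))
    g=mask(d,"grey")&near&(np.abs(P[...,2]-.022)<.005)
    m=max(blobs(g),key=lambda b:b[0])[2];q=ray(d,pts(m),.022)[:,:2].astype(np.float32);c,r=cv2.minEnclosingCircle(q);print("ring",c,r)
    b=mask(d,"blue")&(np.hypot(P[...,0]-.623,P[...,1]-.063)<.07)&(np.abs(P[...,2]-.022)<.006)
    m=max(blobs(b),key=lambda b:b[0])[2];q=P[m][:,:2];print("tab rect",cv2.minAreaRect(q.astype(np.float32)),"yaw to tab",np.degrees(np.arctan2(*(q.mean(0)-c)[::-1])))
    r=P[mask(d,"red")];r=r[r[:,2]>.085][:,:2]
    if len(r)>10: print("paddle top",len(r),cv2.minAreaRect(r.astype(np.float32)))
E
python3 - <<'E'
from hub import *
for f in("wh.npz","top0.npz"): hub(dict(np.load(f)))
E
python3 -m pendant '[0,0,0,0.03,-0.2,0,1, 0,0,0,0.05,-0.4,0,1, 0,0,0,0.08,-0.6,0,1, 0,0,0,0.1,-0.8,0,1, 0,0,0,0.1,-0.9,0,1, 0,0,0,0.1,-0.95,0,1, 0,0,0,0.1,-0.95,0,1, 0,0,0,0.1,-0.95,0,1]'
python3 - <<'E'
from h import *
from station import telemetry,optics
d=optics.get_image("wrist");np.savez("wo.npz",**d);cv2.imwrite("pics/wo.png",d["image"][:,:,::-1])
o=telemetry.get_obs();print(o["t"],o["tool_pos"]);plate(d,"orange",near=(.44,.27))
E
```

```text
pilot 16227 ((0.6104415655136108, -0.013510696589946747), 0.029474958777427673) [ 0.6061 -0.0164  0.2869] 0.298030892382992
ring (0.6136904358863831, -0.008450430817902088) 0.04513215646147728
tab rect ((0.622473955154419, 0.06338036060333252), (0.06329654157161713, 0.03932981565594673), 82.89875030517578) yaw to tab 82.47447675062708
paddle top 170 ((0.5243411064147949, -0.0035372860729694366), (0.057608723640441895, 0.10392312705516815), 74.91731262207031)
pilot 30 ((0.6144410967826843, -0.007828924804925919), 0.009605051949620247) [ 0.6154 -0.0074  0.0565] 0.059625227502492405
ring (0.6147734522819519, -0.009278615936636925) 0.04472053796052933
tab rect ((0.62160325050354, 0.06155622750520706), (0.06030740216374397, 0.037261299788951874), 86.5578384399414) yaw to tab 84.43189873200187
paddle top 85 ((0.2960668206214905, -0.2547667622566223), (0.6320153474807739, 0.30182498693466187), 81.67828369140625)
t: 3.12
tool_pos: [0.4531, 0.2159, 0.2014]
tool_rot: [2.979, 0.997, 0.0]
contact_force: [0.6, -0.0, -0.7]
opening: 0.0854
grip_force: 0.0
3.175 [0.45305625 0.21586882 0.20129918]
blob 1905 [232.9 199.9]
rib z [0.046  0.0478 0.049 ] flat z 0.007974630603428802
ring 2089 [231.7 107.3] (0.4805, 0.2982) r 0.0436
rib rect mm [414.5 248.3] [42.7 10.7] 39.34785842895508
yaw by rib -143.21217424922662 by blob -140.56107618556283 rib dist 0.08182681551280639
```

View pics/wo.png

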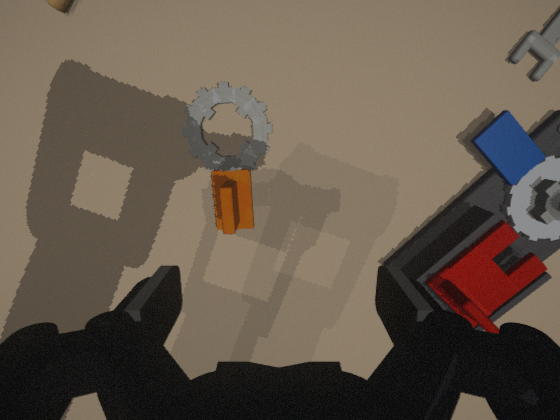

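The wrist view shows the orange ring at about (228,126), partly in shadow, with its rib around (228,205).

```bash
cat >> h.py <<'E'
def flatring(d,z,col,near,r=.07,tol=.0035):
    P=cloud(d);m=(np.abs(P[...,2]-z)<tol)&~mask(d,col)&(np.hypot(P[...,0]-near[0],P[...,1]-near[1])<r)
    b=max(blobs(m),key=lambda b:b[0]);q=P[b[2]]
    c,R_=cv2.minEnclosingCircle(q[:,:2].astype(np.float32))
    A=np.c_[q[:,:2],np.ones(len(q))];k=np.linalg.lstsq(A,q[:,2],rcond=None)[0]
    print("flatring",b[0],np.round(c,4),round(R_,4),"z",np.median(q[:,2]).round(4),"slope",k[:2].round(3));return np.array(c)
E
python3 - <<'E'
from h import *
c=flatring(dict(np.load("wo.npz")),.008,"orange",(.471,.293))
v=np.array([.4145,.2483])-c;print(np.hypot(*v),np.degrees(np.arctan2(v[1],v[0])))
y=np.degrees(np.arctan2(v[1],v[0]));g=c+.066*v/np.hypot(*v)
print(g,goal([*g,.06],y+180),goal([*g,.015],y+180))
E
```

```text
flatring 3977 [0.4668 0.2902] 0.0502 z 0.008 slope [0.002 0.001]
0.06697659129017504 -141.28816444099024
[0.41526204 0.24891076] [ 7.000e-04  2.000e-04 -5.630e-02 -3.420e-02 -1.640e-01  4.709e-01] [ 7.000e-04  2.000e-04 -5.630e-02 -3.420e-02 -1.640e-01  6.209e-01]
```

```bash
python3 - <<'E'
from h import *
for z in(.06,.0155): print(goal([.420,.2527,z],39))
E
```

```text
[ 7.000e-04  2.000e-04 -6.590e-02 -1.400e-02 -1.645e-01  4.709e-01]
[ 7.000e-04  2.000e-04 -6.590e-02 -1.400e-02 -1.646e-01  6.193e-01]
```

```bash
python3 -m pendant '[0,0,-0.066,-0.01,-0.1,0.1,1, 0,0,-0.066,-0.014,-0.164,0.25,1, 0,0,-0.066,-0.014,-0.164,0.4,0.8, 0,0,-0.066,-0.014,-0.164,0.5,0.7, 0,0,-0.066,-0.014,-0.164,0.57,0.7, 0,0,-0.066,-0.014,-0.164,0.619,0.7, 0,0,-0.066,-0.014,-0.164,0.619,0.5, 0,0,-0.066,-0.014,-0.164,0.619,0, 0,0,-0.066,-0.014,-0.164,0.619,0, 0,0,-0.066,-0.014,-0.164,0.619,0, 0,0,-0.066,-0.014,-0.164,0.619,0, 0,0,-0.066,-0.014,-0.164,0.619,0]' 90
python3 - <<'E'
from h import *
from station import telemetry
o=telemetry.get_obs();print(o["t"],o["tool_pos"],o["opening"],o["grip_force"],o["contact_force"]);print(goal([.42,.2527,.15],39))
E
```

```text
t: 4.68
tool_pos: [0.4205, 0.2541, 0.0171]
tool_rot: [2.96, 1.052, 0.004]
contact_force: [0.3, -1.0, 7.2]
opening: 0.0109
grip_force: 88.7
4.675 [0.42049399 0.25406507 0.01708079] 0.010862841347718873 88.65605235099792 [ 0.26721457 -1.03084009  7.22069386]
[ 0.002  -0.0047  0.0038 -0.0031  0.003  -0.4431]
```

```bash
python3 -m pendant '[0,0,0,0,0,-0.05,0, 0,0,0,0,0,-0.15,0, 0,0,0,0,0,-0.3,0, 0,0,-0.1,0,0,-0.42,0, 0,0,-0.3,0.1,0.1,-0.48,0, 0,0,-0.5,0.15,0.2,-0.48,0, 0,0,-0.7,0.2,0.3,-0.48,0, 0,0,-0.85,0.2,0.3,-0.48,0, 0,0,-0.85,0.2,0.3,-0.48,0]'
python3 - <<'E'
from h import *
from station import telemetry
o=telemetry.get_obs();print(goal([.6062,-.074,.16],83))
E
```

```text
t: 5.8
tool_pos: [0.5221, 0.2214, 0.1593]
tool_rot: [-2.656, -1.677, 0.002]
contact_force: [-0.4, 1.6, -1.6]
opening: 0.0106
grip_force: 88.2
[-0.0025  0.0012 -0.6153 -0.7686  0.6764 -0.0026]
```

```bash
python3 -m pendant '[0,0,-0.1,-0.1,0.09,0,0, 0,0,-0.2,-0.22,0.2,0,0, 0,0,-0.35,-0.36,0.32,0,0, 0,0,-0.5,-0.5,0.44,0,0, 0,0,-0.615,-0.62,0.55,0,0, 0,0,-0.615,-0.72,0.63,0,0, 0,0,-0.615,-0.769,0.676,0,0, 0,0,-0.615,-0.769,0.676,0,0, 0,0,-0.615,-0.769,0.676,0,0, 0,0,-0.615,-0.769,0.676,0,0]'
python3 - <<'E'
from h import *
from station import telemetry,optics
d=optics.get_image("wrist");np.savez("wp.npz",**d);cv2.imwrite("pics/wp.png",d["image"][:,:,::-1])
o=telemetry.get_obs();print(o["t"],o["tool_pos"],goal([.6062,-.074,.16],83))
E
```

```text
t: 7.05
tool_pos: [0.6066, -0.0723, 0.1595]
tool_rot: [-2.35, -2.084, -0.0]
contact_force: [-1.1, -0.1, -2.6]
opening: 0.0107
grip_force: 88.3
7.1 [ 0.60666577 -0.07247213  0.15957879] [-0.0004 -0.0004  0.0047 -0.0052 -0.0009 -0.0014]
```

View pics/wp.png

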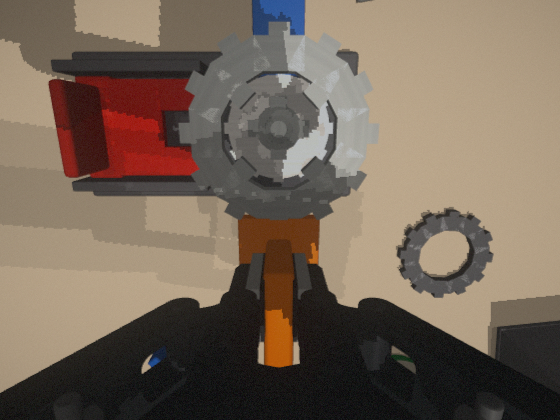

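The held orange ring is centred at about (279,128), above the hub pilot at (279,128). The bottom blue tab is at the top around (279,15), and the orange tab is opposite it.

```bash
cat > held.py <<'E'
from h import *
from scipy.optimize import least_squares
def held(d,o,col,hubyaw=83,sgn=-1):
    P=cloud(d);zt=o["tool_pos"][2]-.0155+.008;a=np.radians(hubyaw)
    e=np.array([.6142,-.0085])
    m=(np.abs(P[...,2]-zt)<.012)&~mask(d,col)&(np.hypot(P[...,0]-e[0],P[...,1]-e[1])<.056)
    b=max(blobs(m),key=lambda b:b[0]);q=P[b[2]]
    k=np.linalg.lstsq(np.c_[q[:,:2]-e,np.ones(len(q))],q[:,2],rcond=None)[0]
    # outer-tooth fit away from the tab: points with largest radius per angular bin
    r=q[:,:2]-e;u=np.array([np.cos(a),np.sin(a)])*sgn;far=r[(r@u)<.025]
    def tips(c):
        v=far-c;h=np.hypot(*v.T);return v,h
    c,R_=cv2.minEnclosingCircle((far+e).astype(np.float32))
    # hole: circle fitted through the root of inner contour
    cn,hi=cv2.findContours(b[2].astype(np.uint8),cv2.RETR_CCOMP,cv2.CHAIN_APPROX_NONE)
    i=max((i for i in range(len(cn)) if hi[0][i][3]>=0),key=lambda i:cv2.contourArea(cn[i]))
    w=ray(d,cn[i][:,0],np.median(q[:,2]))[:,:2];hc,hr=cv2.minEnclosingCircle(w.astype(np.float32))
    print("ring top z",np.median(q[:,2]).round(4),"slope",k[:2].round(4),"outer",np.round(c,4),round(R_,4),"hole",np.round(hc,4),round(hr,4))
    h=P[(np.hypot(P[...,0]-e[0],P[...,1]-e[1])<.03)&(P[...,2]>.0535)&(P[...,2]<.06)]
    if len(h): print("pilot",len(h),cv2.minEnclosingCircle(h[:,:2].astype(np.float32)))
    M=P[mask(d,col)&(np.abs(P[...,2]-zt)<.012)][:,:2];print("tab mean yaw",np.degrees(np.arctan2(*(M.mean(0)-hc)[::-1])))
E
python3 - <<'E'
from held import *
from station import telemetry
held(dict(np.load("wp.npz")),telemetry.get_obs(),"orange")
E
```

```text
ring top z 0.1501 slope [-0.0006  0.0001] outer [ 0.614  -0.0084] 0.0455 hole [ 0.6139 -0.008 ] 0.026
pilot 423 ((0.6131727695465088, -0.00862243864685297), 0.00948312133550644)
tab mean yaw -97.01439815465152
```

```bash
python3 -m pendant '[0,0,0,-0.001,0,0.08,0, 0,0,0,-0.001,0,0.18,0, 0,0,0,-0.001,0,0.26,0, 0,0,0,-0.001,0,0.31,0, 0,0,0,-0.001,0,0.335,0, 0,0,0,-0.001,0,0.345,0, 0,0,0,-0.001,0,0.355,0, 0,0,0,-0.001,0,0.365,0, 0,0,0,-0.001,0,0.365,0]'
python3 - <<'E'
from h import *
from station import telemetry
o=telemetry.get_obs();print(o["t"],o["tool_pos"],o["contact_force"],o["wrist_torque"],goal([.6062,-.074,.0394],83))
E
```

```text
t: 8.22
tool_pos: [0.6069, -0.0741, 0.0502]
tool_rot: [2.352, 2.083, 0.0]
contact_force: [0.3, 0.2, -2.5]
opening: 0.0107
grip_force: 88.3
8.225 [ 0.60687265 -0.07407714  0.05020328] [ 0.34557835  0.21905837 -2.53256272] [-0.13795218 -0.00833763 -0.0273649 ] [ 0.0003  0.0001  0.0019 -0.     -0.0023  0.036 ]
```

Underside is at 33 mm, so it is already between the ribs with no contact. Lower it the rest of the way.

```bash
python3 -m pendant '[0,0,0,0,0,0.01,0, 0,0,0,0,0,0.02,0, 0,0,0,0,0,0.028,0, 0,0,0,0,0,0.034,0, 0,0,0,0,0,0.036,0, 0,0,0,0,0,0.036,0]'

```

```text
t: 8.98
tool_pos: [0.6069, -0.074, 0.0394]
tool_rot: [-2.352, -2.083, -0.0]
contact_force: [-0.1, -0.0, -2.6]
opening: 0.0104
grip_force: 88.5
```

```bash
python3 -m pendant '[0,0,0,0,0,0.003,0, 0,0,0,0,0,0.005,0, 0,0,0,0,0,0.005,0]'; python3 - <<'E'
from h import *
from station import telemetry,optics
d=optics.get_image("wrist");P=cloud(d)
for lo,hi in((.018,.04),):
    q=P[(np.hypot(P[...,0]-.6142,P[...,1]+.0085)<.045)&(np.hypot(P[...,0]-.6142,P[...,1]+.0085)>.028)]
    print(np.nanpercentile(q[:,2],[5,25,50,75,95]).round(4))
E
```

```text
t: 9.35
tool_pos: [0.607, -0.0741, 0.0391]
tool_rot: [2.352, 2.083, -0.0]
contact_force: [-4.7, -1.2, 5.7]
opening: 0.0103
grip_force: 89.6
[0.0232 0.0294 0.0299 0.0304 0.0311]
```

```bash
python3 -m pendant '[0,0,0,0,0,0.002,0.25, 0,0,0,0,0,0,0.5, 0,0,0,0,0,0,0.5, 0,0,0,0,0,0,0.5, 0,0,0,0,0,-0.05,0.5, 0,0,0,0,0,-0.15,0.5, 0,0,0,0,0,-0.28,0.5, 0,0,0,0,0,-0.4,0.5, 0,0,0,0,0,-0.45,0.5, 0,0,0,0,0,-0.45,0.5]'
python3 - <<'E'
from held import *
from station import telemetry,optics
d=optics.get_image("wrist");np.savez("w1.npz",**d);cv2.imwrite("pics/w1.png",d["image"][:,:,::-1])
o=telemetry.get_obs();P=cloud(d);c=flatring(d,.03,"orange",(.6142,-.0085),.05,.004)
rib=P[mask(d,"orange")&(P[...,2]>.06)&(P[...,2]<.08)];print(len(rib),np.median(rib,0))
held(d,dict(tool_pos=[0,0,.0375]),"orange")
print(goal([.486,-.219,.17],122),goal([.53,-.15,.17],103))
E
```

```text
t: 10.65
tool_pos: [0.6075, -0.0742, 0.1743]
tool_rot: [2.35, 2.081, 0.002]
contact_force: [-0.3, 0.3, 0.1]
opening: 0.0427
grip_force: 0.0
flatring 5472 [ 0.6151 -0.0115] 0.0469 z 0.0299 slope [0.001 0.002]
818 [ 0.60609844 -0.07989677  0.06970998]
ring top z 0.0299 slope [-0.0069 -0.0545] outer [ 0.6156 -0.0016] 0.0496 hole [ 0.6132 -0.0088] 0.0124
pilot 371 ((0.6133948564529419, -0.00827877689152956), 0.009585845284163952)
tab mean yaw -95.78559734714524
[-6.000e-04 -3.000e-04 -1.298e+00 -5.285e-01 -3.406e-01  8.200e-03] [-6.000e-04 -2.000e-04 -6.646e-01 -2.825e-01 -2.228e-01  8.100e-03]
```

View pics/w1.png

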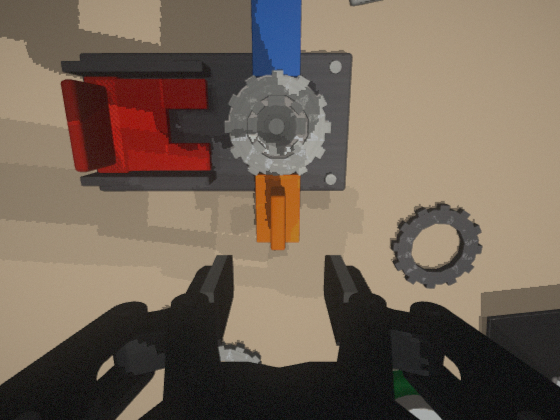

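The orange plate is home: its ring is flat, with its top at z = 0.0299. The picture shows its ring at (278,125) with the tab down at (278,210), opposite the blue tab. Next is the blue plate.

```bash
python3 -m pendant '[0,0,-0.1,-0.05,-0.04,0,0.7, 0,0,-0.25,-0.12,-0.1,0,0.7, 0,0,-0.45,-0.2,-0.15,0,0.7, 0,0,-0.7,-0.3,-0.22,0,0.7, 0,0,-0.85,-0.4,-0.28,0,0.7, 0,0,-0.9,-0.5,-0.32,0,0.7, 0,0,-0.9,-0.5,-0.32,0,0.7, 0,0,-0.9,-0.5,-0.32,0,0.7]'
python3 - <<'E'
from h import *
for z in(.17,.0165): print(goal([.4891,-.2245,z],122.4))
E
```

```text
t: 11.7
tool_pos: [0.4929, -0.2106, 0.1712]
tool_rot: [-1.799, -2.572, -0.0]
contact_force: [-0.1, 0.2, 0.2]
opening: 0.0604
grip_force: 0.0
[-0.002  -0.0047 -0.412  -0.0393 -0.0278  0.0041]
[-0.002  -0.0047 -0.412  -0.0405 -0.0271  0.5157]
```

```bash
python3 -m pendant '[0,0,-0.2,-0.02,-0.02,0.05,0.7, 0,0,-0.41,-0.04,-0.027,0.12,0.7, 0,0,-0.41,-0.04,-0.027,0.25,0.7, 0,0,-0.41,-0.04,-0.027,0.38,0.7, 0,0,-0.41,-0.04,-0.027,0.47,0.7, 0,0,-0.41,-0.04,-0.027,0.513,0.7, 0,0,-0.41,-0.04,-0.027,0.513,0.5, 0,0,-0.41,-0.04,-0.027,0.513,0, 0,0,-0.41,-0.04,-0.027,0.513,0, 0,0,-0.41,-0.04,-0.027,0.513,0, 0,0,-0.41,-0.04,-0.027,0.513,0, 0,0,-0.41,-0.04,-0.027,0.513,0]' 90
python3 - <<'E'
from h import *
from station import telemetry
o=telemetry.get_obs();T=tool(o).as_matrix();print("yaw",np.degrees(np.arctan2(T[1,0],T[0,0])))
E
```

```text
t: 13.2
tool_pos: [0.4911, -0.226, 0.0207]
tool_rot: [1.513, 2.75, -0.0]
contact_force: [-0.5, 0.8, 6.5]
opening: 0.0103
grip_force: 88.9
yaw 122.35620420449636
```

```bash
python3 -m pendant '[0,0,0,0,0,-0.05,0, 0,0,0,0,0,-0.15,0, 0,0,0,0,0,-0.3,0, 0,0,0.1,0,0,-0.42,0, 0,0,0.3,0,0.1,-0.5,0, 0,0,0.5,0.05,0.2,-0.5,0, 0,0,0.7,0.1,0.3,-0.5,0, 0,0,0.85,0.1,0.3,-0.5,0, 0,0,0.85,0.1,0.3,-0.5,0]'
python3 - <<'E'
from h import *
print(goal([.6216,.0545,.17],83))
E
```

```text
t: 14.32
tool_pos: [0.5496, -0.1513, 0.1689]
tool_rot: [-2.082, -2.352, 0.0]
contact_force: [-0.1, -0.5, -2.0]
opening: 0.0105
grip_force: 88.2
[-1.000e-03 -5.000e-04  4.650e-01  6.520e-01  3.213e-01 -3.700e-03]
```

```bash
python3 -m pendant '[0,0,0.1,0.08,0.04,0,0, 0,0,0.2,0.2,0.1,0,0, 0,0,0.3,0.33,0.16,0,0, 0,0,0.4,0.46,0.22,0,0, 0,0,0.465,0.57,0.28,0,0, 0,0,0.465,0.63,0.31,0,0, 0,0,0.465,0.652,0.321,0,0, 0,0,0.465,0.652,0.321,0,0, 0,0,0.465,0.652,0.321,0,0, 0,0,0.465,0.652,0.321,0,0]'
python3 - <<'E'
from held import *
from station import telemetry,optics
for n in("wrist","top","scene"):
    d=optics.get_image(n);np.savez(n+"2.npz",**d)
    if n=="wrist":cv2.imwrite("pics/wb2.png",d["image"][:,:,::-1])
o=telemetry.get_obs();print(o["tool_pos"],goal([.6216,.0545,.17],83))
E
```

```text
t: 15.58
tool_pos: [0.622, 0.053, 0.1689]
tool_rot: [2.356, 2.079, -0.0]
contact_force: [-0.2, 0.4, -2.5]
opening: 0.0104
grip_force: 88.2
[0.62205014 0.05341934 0.16894545] [ 0.      0.0001 -0.0041  0.0034 -0.0019 -0.0035]
```

View pics/wb2.png

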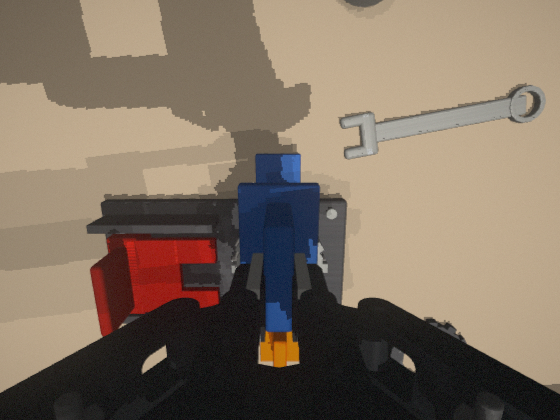

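The held blue tab is centred over the bottom blue tab: its end edge runs from (239,184) to (319,184) and the bottom tab is at (278,165). The ring is hidden behind the gripper, so I will measure the tab's edges.

```bash
cat > tabm.py <<'E'
from h import *
def tab(d,zl,zh,hub=(.6137,-.0085),yaw=83):
    P=cloud(d);h,s,v=cv2.split(hsv(d));B=(h>95)&(h<130)&(s>110)
    m=B&(P[...,2]>zl)&(P[...,2]<zh)
    m=max(blobs(m),key=lambda b:b[0])[2];q=P[m];a=np.radians(yaw);u=np.array([np.cos(a),np.sin(a)]);w=np.array([u[1],-u[0]])
    r=q[:,:2]-np.array(hub);U=r@u;W=r@w
    print("n",len(q),"z",np.median(q[:,2]).round(4),"U",U.min().round(4),U.max().round(4),"end99",np.percentile(U,99.5).round(4))
    for lo in np.arange(.055,.105,.01):
        k=(U>=lo)&(U<lo+.01)
        if k.sum()>30: print(" U",lo.round(3),"W",W[k].min().round(4),W[k].max().round(4),"z",np.median(q[k,2]).round(4))
E
python3 - <<'E'
from tabm import *
d=dict(np.load("wrist2.npz"));print("held");tab(d,.145,.165);print("fixed");tab(d,.017,.028)
t=dict(np.load("top2.npz"));P=cloud(t);g=P[(np.hypot(P[...,0]-.6142,P[...,1]+.0085)<.06)&(P[...,2]>.14)&(P[...,2]<.17)];print("top pts",len(g),np.nanmedian(g,0))
s=dict(np.load("scene2.npz"));P=cloud(s);m=(np.hypot(P[...,0]-.6142,P[...,1]+.0085)<.055)&(P[...,2]>.144)&(P[...,2]<.168)&mask(s,"grey");q=P[m];print("scene",len(q),np.nanmedian(q,0),cv2.minEnclosingCircle(q[:,:2].astype(np.float32)))
E
```

```text
held
n 4312 z 0.1561 U 0.0609 0.1024 end99 0.1023
 U 0.055 W -0.0197 0.0196 z 0.1559
 U 0.065 W -0.0195 0.0199 z 0.1561
 U 0.075 W -0.0197 0.0198 z 0.1561
 U 0.085 W -0.0196 0.0198 z 0.1563
 U 0.095 W -0.0195 0.0197 z 0.1561
fixed
n 1268 z 0.0219 U 0.0791 0.1041 end99 0.1041
 U 0.075 W -0.0198 0.0188 z 0.0219
 U 0.085 W -0.0196 0.0187 z 0.022
 U 0.095 W -0.0194 0.0186 z 0.0218
top pts 307 [ 0.60745672 -0.0257883   0.15671934]
scene 248 [ 0.63144089 -0.02246282  0.15602109] ((0.6176852583885193, -0.010703222826123238), 0.044948872178792953)
```

```bash
python3 -m pendant '[0,0,0,0.0055,-0.001,0.08,0, 0,0,0,0.0055,-0.001,0.18,0, 0,0,0,0.0055,-0.001,0.26,0, 0,0,0,0.0055,-0.001,0.31,0, 0,0,0,0.0055,-0.001,0.335,0, 0,0,0,0.0055,-0.001,0.345,0, 0,0,0,0.0055,-0.001,0.355,0, 0,0,0,0.0055,-0.001,0.365,0, 0,0,0,0.0055,-0.001,0.375,0, 0,0,0,0.0055,-0.001,0.38,0, 0,0,0,0.0055,-0.001,0.38,0]'
```

```text
t: 17.1
tool_pos: [0.6219, 0.0556, 0.0548]
tool_rot: [-2.354, -2.08, 0.0]
contact_force: [-0.3, -0.0, -2.1]
opening: 0.01
grip_force: 88.3
```

```bash
python3 -m pendant '[0,0,0,0,0,0.005,0, 0,0,0,0,0,0.009,0, 0,0,0,0,0,0.013,0, 0,0,0,0,0,0.016,0, 0,0,0,0,0,0.016,0]';python3 - <<'E'
from tabm import *
from station import optics
d=optics.get_image("wrist");tab(d,.03,.045)
E
```

```text
t: 17.73
tool_pos: [0.6222, 0.0557, 0.0508]
tool_rot: [2.354, 2.08, 0.0]
contact_force: [-1.7, 0.4, 3.0]
opening: 0.0102
grip_force: 88.9
n 4299 z 0.0379 U 0.0635 0.105 end99 0.1048
 U 0.055 W -0.0198 0.0196 z 0.0376
 U 0.065 W -0.0197 0.0199 z 0.0378
 U 0.075 W -0.0196 0.0197 z 0.0379
 U 0.085 W -0.0195 0.0196 z 0.0379
 U 0.095 W -0.0195 0.0197 z 0.0378
```

Home: tab top is at 0.038 and contact is felt. Release and go up.

```bash
python3 -m pendant '[0,0,0,0,0,0,0.25, 0,0,0,0,0,0,0.5, 0,0,0,0,0,0,0.5, 0,0,0,0,0,0,0.5, 0,0,0,0,0,-0.05,0.5, 0,0,0,0,0,-0.15,0.5, 0,0,0,0,0,-0.28,0.5, 0,0,0,-0.05,0,-0.4,0.2, 0,0,0,-0.3,-0.1,-0.42,0, 0,0,0,-0.5,-0.2,-0.42,0, 0,0,0,-0.5,-0.2,-0.42,0]'
python3 - <<'E'
from held import *
from hub import hub
from station import telemetry,optics
d=optics.get_image("wrist");np.savez("w3.npz",**d);cv2.imwrite("pics/w3.png",d["image"][:,:,::-1])
flatring(d,.038,"blue",(.6142,-.0085),.046,.003)
P=cloud(d);r=P[mask(d,"red")&(P[...,2]>.088)&(P[...,2]<.1)];print("paddle top",len(r),cv2.minAreaRect(r[:,:2].astype(np.float32)) if len(r) else 0)
print(telemetry.get_obs()["tool_pos"])
E
```

```text
t: 19.15
tool_pos: [0.5429, -0.0881, 0.1777]
tool_rot: [2.356, 2.076, 0.001]
contact_force: [0.0, -0.4, -0.1]
opening: -0.0003
grip_force: 0.0
flatring 6131 [ 0.6139 -0.0076] 0.0454 z 0.038 slope [-0.001  0.001]
paddle top 845 ((0.48132336139678955, 0.006873643025755882), (0.058778636157512665, 0.009837537072598934), 83.50711059570312)
[ 0.54231249 -0.0893622   0.17760546]
```

View pics/w3.png

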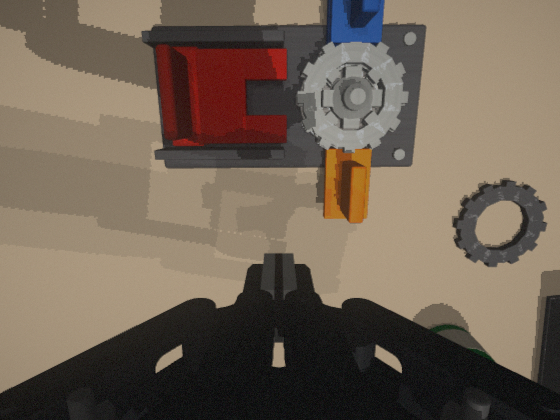

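Both plates are flat and home: the ring is at (353,95), with blue up and orange down. The keeper paddle is at about (175,95), and about 71 mm of push remains.

```bash
python3 - <<'E'
from h import *
for z in(.1776,.06): print(goal([.4318,.0144,z],83))
E
```

```text
[ 0.0021  0.0043 -0.0093  0.2964 -0.4092 -0.0011]
[ 0.0021  0.0043 -0.0093  0.2973 -0.4097  0.3909]
```

```bash
python3 -m pendant '[0,0,-0.01,0.1,-0.14,0,0, 0,0,-0.01,0.2,-0.28,0,0, 0,0,-0.01,0.297,-0.409,0,0, 0,0,-0.01,0.297,-0.409,0.05,0, 0,0,-0.01,0.297,-0.409,0.15,0, 0,0,-0.01,0.297,-0.409,0.27,0, 0,0,-0.01,0.297,-0.409,0.36,0, 0,0,-0.01,0.297,-0.409,0.39,0, 0,0,-0.01,0.297,-0.409,0.39,0]'
python3 -m pendant '[0,0,0,0,0.03,0,0, 0,0,0,0,0.06,0,0, 0,0,0,0,0.09,0,0, 0,0,0,0,0.12,0,0, 0,0,0,0,0.15,0,0, 0,0,0,0,0.18,0,0, 0,0,0,0,0.21,0,0, 0,0,0,0,0.24,0,0, 0,0,0,0,0.24,0,0]'
```

```text
t: 20.32
tool_pos: [0.4335, 0.0175, 0.0591]
tool_rot: [-2.349, -2.085, 0.001]
contact_force: [-0.2, 0.1, -0.1]
opening: -0.0002
grip_force: 0.0
t: 21.45
tool_pos: [0.5058, 0.009, 0.0591]
tool_rot: [2.348, 2.085, 0.002]
contact_force: [0.2, 0.8, 0.2]
opening: 0.0001
grip_force: 0.0
```

```bash
cat > pad.py <<'E'
from h import *
from station import optics
for n in("top","scene"):
    d=optics.get_image(n);P=cloud(d);h,s,v=cv2.split(hsv(d));m=((h<7)|(h>172))&(s>150)&(np.hypot(P[...,0]-.54,P[...,1])<.12)&(P[...,2]>.06)&(P[...,2]<.1)
    r=P[m][:,:2]-[.6137,-.0085]
    if len(r): print(n,len(r),"x",np.percentile(r@[.9925,-.1219],[5,50,95]).round(4))
E
python3 pad.py; python3 -m pendant '[0,0,0,0,0.02,0,0, 0,0,0,0,0.04,0,0, 0,0,0,0,0.05,0,0, 0,0,0,0,0.06,0,0, 0,0,0,0,0.06,0,0]';python3 pad.py
```

```text
scene 112 x [-0.0882 -0.0842 -0.0812]
t: 22.18
tool_pos: [0.5228, 0.007, 0.0589]
tool_rot: [2.349, 2.086, 0.0]
contact_force: [-1.6, 0.3, -0.8]
opening: -0.0002
grip_force: 0.7
scene 111 x [-0.0715 -0.0679 -0.0649]
```

```bash
python3 -m pendant '[0,0,0,0,0.012,0,0, 0,0,0,0,0.018,0,0, 0,0,0,0,0.023,0,0, 0,0,0,0,0.023,0,0, 0,0,0,0,0.023,0,0]';python3 pad.py
python3 -m pendant '[0,0,0,0,0.004,0,0, 0,0,0,0,0.004,0,0]';python3 pad.py
```

```text
t: 22.9
tool_pos: [0.5296, 0.0062, 0.0591]
tool_rot: [2.349, 2.086, 0.001]
contact_force: [-1.0, -0.2, -1.2]
opening: 0.0001
grip_force: 0.7
scene 109 x [-0.0645 -0.0604 -0.0575]
t: 23.25
tool_pos: [0.5306, 0.006, 0.0592]
tool_rot: [-2.349, -2.086, 0.0]
contact_force: [-2.9, -0.9, 0.9]
opening: -0.0001
grip_force: 1.4
scene 107 x [-0.0642 -0.0594 -0.057 ]
```

Nearly there; push on until the stop is felt.

```bash
python3 -m pendant '[0,0,0,0,0.004,0,0, 0,0,0,0,0.007,0,0, 0,0,0,0,0.007,0,0]';python3 pad.py
```

```text
t: 23.72
tool_pos: [0.5329, 0.0058, 0.0591]
tool_rot: [2.349, 2.086, 0.0]
contact_force: [-2.6, -0.0, 1.0]
opening: 0.0001
grip_force: 1.2
scene 108 x [-0.0623 -0.0577 -0.0549]
```

```bash
python3 -m pendant '[0,0,0,0,0.004,0,0, 0,0,0,0,0.007,0,0, 0,0,0,0,0.007,0,0]';python3 pad.py
```

```text
t: 24.2
tool_pos: [0.5343, 0.0056, 0.0591]
tool_rot: [-2.348, -2.085, 0.002]
contact_force: [-4.8, -0.1, 2.8]
opening: -0.0002
grip_force: 2.9
scene 106 x [-0.0617 -0.0564 -0.0536]
```

```bash
python3 -m pendant '[0,0,0,0,0.004,0,0, 0,0,0,0,0.006,0,0, 0,0,0,0,0.006,0,0]';python3 pad.py
```

```text
t: 24.68
tool_pos: [0.5343, 0.0056, 0.0591]
tool_rot: [-2.345, -2.083, 0.008]
contact_force: [-13.3, 0.9, 8.4]
opening: 0.0
grip_force: 6.9
scene 107 x [-0.0616 -0.0559 -0.0534]
```

The keeper stopped moving and the force rose, so it is at its stop. Back off and verify.

```bash
python3 -m pendant '[0,0,0,0,-0.03,0,0, 0,0,0,0,-0.1,0,0, 0,0,0,0,-0.15,0,0, 0,0,0,0,-0.15,-0.1,0, 0,0,0,0,-0.15,-0.25,0, 0,0,0,0,-0.15,-0.45,0, 0,0,0,0,-0.15,-0.5,0, 0,0,0,0,-0.15,-0.5,0, 0,0,0,0,-0.15,-0.5,0]'
python3 - <<'E'
from h import *
from station import telemetry,optics
d=optics.get_image("wrist");cv2.imwrite("pics/w4.png",d["image"][:,:,::-1])
P=cloud(d);r=P[mask(d,"red")&(P[...,2]>.088)&(P[...,2]<.1)];A=cv2.minAreaRect(r[:,:2].astype(np.float32));print(A,"behind axis",(np.array(A[0])-[.6137,-.0085])@[.9925,-.1219])
flatring(d,.038,"blue",(.6142,-.0085),.046,.003)
for c in("orange","blue"):
    m=mask(d,c)&(P[...,2]>.055)&(P[...,2]<.09);q=P[m];print(c,len(q),np.median(q,0) if len(q) else 0)
E
```

```text
t: 25.9
tool_pos: [0.4908, 0.0108, 0.2067]
tool_rot: [-2.347, -2.084, 0.003]
contact_force: [-0.0, -0.1, -0.9]
opening: 0.0001
grip_force: 0.0
((0.552253246307373, 0.00020924769341945648), (0.05716893821954727, 0.010258501395583153), 82.82215118408203) behind axis -0.062047560333760104
flatring 1362 [ 0.6143 -0.0074] 0.0451 z 0.0379 slope [ 0.001 -0.001]
orange 590 [ 0.60417238 -0.07957968  0.06946782]
blue 763 [0.62217587 0.06516181 0.07790845]
```

View pics/w4.png

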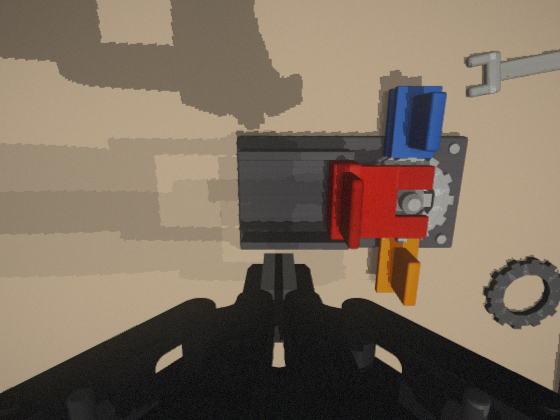

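The paddle centre is 62 mm behind the axis, which puts its rear face at 67 mm, the home position. The fork at (400,200) straddles the pilot over the flat stack, with blue up and orange down.

```bash
python3 -c "from station import ctrl;print(ctrl.finish_job())"
```

```text
the job is handed in; nothing more can be done
None
```

The cutter stack is rebuilt and handed in at about 26 s: my last camera check showed both plates flat and home with their tabs on the right sides and the keeper at its stop, and I never touched the tools or other things; no verdict was returned.

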